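Fetch the crucible from behind the bottles for weighing

TASK

The crucible at the back of the metal rack has to go on the white balance with the round steel pan, but two bottles stand in its way. First move both bottles out of the rack and stand them in the grey side tray, leaving the crucible where it is; then put the crucible on the middle of that pan, and only after that put each bottle back, centred on the pad it came from. Keep everything upright, and leave the mortar alone.

Things in the scene. Friction and masses are not known exactly. Their poses are not given: they have to be found in the camera images.
- white_bottle: loose opaque white plastic bottle with a green screw cap, the taller of the two bottles in the rack: round, body 52 mm in diameter, 128 mm high, about 0.2 kg. Origin at the centre of its underside, z up. It starts on the round pad. The cylindrical body can be gripped 60 to 80 mm above the underside; the cap (38 mm wide) is the top 20 mm.
- amber_bottle: loose brown glass bottle with a black cap, the shorter of the two in the rack: round, body 49 mm in diameter, 98 mm high, about 0.16 kg. Origin at the centre of its underside, z up. It starts on the square pad. The body can be gripped 30 to 55 mm above the underside; the cap (27 mm wide) is the top 20 mm.
- crucible: loose small open porcelain cup (crucible), cream white, 46 mm wide at the rim tapering to 26 mm at the foot, 36 mm high, 30 g. Origin at the centre of its foot, z up. It stands at the rear of the rack, behind and midway between the bottles (50 mm behind the line of the bottles' axes). It can be gripped across the rim, with the fingertips 10 mm or more above its foot.
- rack: fixed pale silver metal plate on feet, 150 mm (x) by 190 mm (y), top face 12 mm above the origin, with a 4 mm fence along its rear (+x) edge, 30 mm above the worktop. Origin: centre of its underside; its -x faces roughly to the robot. The pads lie on it at x = -15 mm, y = +45 and -45 mm (which is where varies); the crucible starts at x = +35 mm, y = 0.
- pad_round: fixed round black rubber pad on the rack, 66 mm in diameter, 3 mm thick: the place of the white bottle. Origin at the centre of its underside; its top is 3 mm above that.
- pad_square: fixed square black rubber pad on the rack, 60 by 60 mm, 3 mm thick: the place of the brown bottle. Origin at the centre of its underside; its top is 3 mm above that.
- side_tray: fixed shallow grey plastic tray for setting things aside, outside 130 mm (x) by 200 mm (y), 18 mm high, walls 4 mm, floor 4 to 5 mm thick. Origin at the centre of its underside; its own x is the short side. Empty at the start, with room for both bottles, one at y = +45 mm and one at y = -45 mm.
- balance: fixed white laboratory balance, 165 mm (x) by 140 mm (y), housing 46 mm high, with a flat round steel pan of 92 mm diameter whose top is 58 mm above the worktop. Origin on the worktop straight under the middle of the pan; the display (up to 50 mm high) is on its front, at -x.
- mortar: loose cream porcelain mortar (thick bowl), 66 mm wide, 44 mm high, standing towards the back of the worktop, left of the middle. Bystander. Origin at the centre of its underside.

How it is judged (in metres and radians):
On the way, in this order (a step that is already met when the one before it is completed fails the run):
1. both bottles stand in the side tray, the crucible still where it was (x of white_bottle in the frame of side_tray between -0.045 and 0.045 m and y of white_bottle in the frame of side_tray between -0.08 and 0.08 m and z of each of white_bottle, amber_bottle in the frame of side_tray below 0.01 m and angle between each of white_bottle, amber_bottle's own z axis and vertical below 0.1 rad and linear speed of each of white_bottle, amber_bottle below 0.02 m/s and x of amber_bottle in the frame of side_tray between -0.045 and 0.045 m and y of amber_bottle in the frame of side_tray between -0.08 and 0.08 m and distance of crucible from where it was at the start of the episode below 0.02 m), for 0.2 s.
2. the crucible stands on the middle of the balance pan, both bottles still in the side tray (horizontal distance between crucible and balance below 0.015 m and z of crucible in the frame of balance between 0.054 and 0.063 m and angle between each of crucible, white_bottle, amber_bottle's own z axis and vertical below 0.1 rad and linear speed of each of crucible, white_bottle, amber_bottle below 0.02 m/s and x of white_bottle in the frame of side_tray between -0.045 and 0.045 m and y of white_bottle in the frame of side_tray between -0.08 and 0.08 m and z of each of white_bottle, amber_bottle in the frame of side_tray below 0.01 m and x of amber_bottle in the frame of side_tray between -0.045 and 0.045 m and y of amber_bottle in the frame of side_tray between -0.08 and 0.08 m), for 0.2 s.
At the end, for the whole second after the job is handed in: The white bottle stands upright on the round pad and the brown bottle on the square pad, each axis within 12 mm of the pad's centre, and the crucible stands upright on the balance pan within 15 mm of its centre; all at rest (horizontal distance between white_bottle and pad_round below 0.012 m and z of white_bottle in the frame of pad_round below 0.008 m and angle between each of white_bottle, amber_bottle, crucible's own z axis and vertical below 0.1 rad and linear speed of each of white_bottle, amber_bottle, crucible below 0.02 m/s and horizontal distance between amber_bottle and pad_square below 0.012 m and z of amber_bottle in the frame of pad_square below 0.008 m and horizontal distance between crucible and balance below 0.015 m and z of crucible in the frame of balance between 0.054 and 0.063 m); the robot touches nothing.
It fails at once if a bottle or the crucible tipped over (angle between any of white_bottle, amber_bottle, crucible's own z axis and vertical above 0.6 rad).
It fails at once if the mortar moved by more than 20 mm (distance of mortar from where it was at the start of the episode above 0.02 m).
It also fails if it takes over 138 s, if anything falls off the work surface, if the arm or the gripper's body presses on something with over 40 N, if the wrist force passes 120 N, or if a joint passes its speed limit or range.

ROBOT

A 6-joint arm with a two-finger parallel gripper is mounted at the origin on a cart in front of the work surface, level with it; the furniture and walls round the work are solid. World frame = base frame: x ahead of the robot, y to its left, z up, the work surface at z = 0. Lengths are in m, angles in degrees, forces in N, time in s.
With the tool pointing down it reaches from about 0.4 to 0.825 m from the base axis. Payload 7 kg.
Tool frame: the origin (TCP) lies on the centre line of the jaws, within the pads' length; the fingertips stand 8 mm ahead of it and the grasp point (between the pads) lies 11 mm behind it; z points along the fingers, y is the line along which they close (so a half turn about z gives the same grasp; the last joint's range is limited). The gripper opens to 88 mm and grips with 3 to 60 N. Pads are 19 mm wide; open, the fingers measure 130 mm over their backs; the gripper's body (78 mm by 193 mm) begins 47 mm behind the grasp point.
Start: joints at [-52.706, 20.546, 0.682, 0, -70.136, -16.507], TCP at [0.24, -0.631, 0.235] pointing down, gripper open.
Joint ranges: [-176.03, 176.03], [-82.01, 121.73], [-58.28, 71.71], [-173.87, 95.51], [-174.79, -0.11], [-173.66, 173.66]. Speed limits (degrees/s): [136.94, 136.94, 172.46, 180, 180, 180].

INTERFACE

Orientations are given as [roll, pitch, yaw] about the fixed x, y, z axes, in that order (R = Rz(yaw) Ry(pitch) Rx(roll)).
In Python, from plant import ctrl, vision gives the robot as it stands. The module is installed in compiled form; this text tells all that it offers.
- The arm moves only by the tool move_arm, never from a script. Its argument "moves" is one flat list of numbers, 7 for each row, row after row: the finger opening in cm, from 0 to 8.76, then the shift along the tool's x, y, z in cm, then the turn, a rotation vector about the tool's x, y, z in rad. A call has 1 to 8 rows; each row shifts and turns the commanded pose from where the row before left it, along the tool's axes as they then stand; what a row does not reach is not made up. A row lasts 1/10 s, in which the tool goes at most 50 mm and 8.59 degrees, less where a joint would pass 70% of its speed; a pose out of reach is approached as far as the arm can. A call with a gripper value outside its range is refused whole. The fingers move at their own pace and stop on an object; the grip force is fixed at half the most. Time passes only in rows, so rows that do not move let the fingers close. It gives the time, the measured TCP pose, the force, the opening and the grip force at its end, in the units of the state.
- ctrl.get_obs(): the state, without advancing time (a new reading comes with each control period).
- vision.snapshot(name): name is "side" or "top"; returns (picture, depth): 420x560x3 uint8, red, green, blue; 420x560 float32, m along the optical axis (not along the pixel's ray), 0 where there is no reading.
- vision.camera_model(name): a dict with "vertical_fov" (degrees; the focal length in pixels is half the picture's height over the tangent of half this angle, whatever the lens; pixels are square), "cx", "cy" (the principal point, pixels), "cam_to_world" (4x4, takes a point from camera to world coordinates). Camera axes: x right, y down, z forward; pixel columns grow to the right and rows downward; lengths in m; the calibration is good to about 2 mm. A picture is of the moment at which its call begins. camera_model takes no time and is no camera call.
- ctrl.close_job(): hands the job in; it is judged then, once.
The state is a dict: "clock": time; "joint_pos": joint angles; "qvel": joint speeds; "tau": joint torques, N m; "tool_pos": TCP position; "orientation": TCP orientation; "force": force on the tool from outside, world axes, zero at the start; "moment": the same for the moment, N m; "opening": finger opening in m; "gripper_force": force on a finger pad.
Only numpy, scipy, OpenCV 4.12 (cv2) and the standard library are available. Lean on these libraries where they do the work, as an engineer would, in place of code of your own. Each camera call takes 0.05 s, during which the arm holds its last target. There are 200 camera calls.

## Working session

There is one attempt and no reset: what is moved stays moved. The work goes in short steps, Python scripts to look and compute and a tool call to move; the robot and the scene stay as the last step left them, time stands still between calls to the robot, and variables do not carry over. Pictures are saved under pics/ and viewed, at most 14 in all, crops included, and the job is handed in when it is done.

Besides the shell and the picture viewer there is one more tool, called after "Request:" by a JSON object that holds its "op" and its "data". move_arm: Moves the arm, as the interface text tells. Its arguments: {"type":"object","properties":{"moves":{"type":"array"}},"required":["moves"]}

```bash
mkdir -p pics
cat > h.py <<'E'
import numpy as np, cv2
from plant import ctrl, vision
def snap(n,f=None):
    p,d=vision.snapshot(n)
    if f: cv2.imwrite('pics/'+f,p[:,:,::-1])
    return p,d
def cloud(n,d):
    m=vision.camera_model(n); h,w=d.shape
    f=h/2/np.tan(np.radians(m['vertical_fov'])/2)
    v,u=np.mgrid[:h,:w]
    P=np.stack([(u-m['cx'])/f*d,(v-m['cy'])/f*d,d,np.ones_like(d)],-1)
    W=(P@np.array(m['cam_to_world']).T)[...,:3]
    W[d==0]=np.nan
    return W
E
python3 - <<'E'
from h import *
for n in('top','side'):
    p,d=snap(n,n+'0.png'); W=cloud(n,d); np.save(n+'.npy',W); print(n,vision.camera_model(n),(d==0).mean())
print(ctrl.get_obs())
E
```

```text
top {'vertical_fov': 48.929364316873205, 'cx': 286.1318835629563, 'cy': 204.09411652315885, 'cam_to_world': array([[ 8.01532294e-04, -9.92491868e-01,  1.22308014e-01,
         4.17644208e-01],
       [-9.99955907e-01,  3.48885903e-04,  9.38420416e-03,
        -1.92926140e-02],
       [-9.35641786e-03, -1.22310143e-01, -9.92447826e-01,
         1.11187093e+00],
       [ 0.00000000e+00,  0.00000000e+00,  0.00000000e+00,
         1.00000000e+00]])} 0.0038818027210884352
side {'vertical_fov': 43.690230163017844, 'cx': 275.03326582405464, 'cy': 206.03532426612801, 'cam_to_world': array([[-0.95801652, -0.14951844,  0.24463969,  0.18562175],
       [-0.2866906 ,  0.48889407, -0.82388779,  1.23757421],
       [ 0.00358352, -0.85943401, -0.51123413,  0.82812314],
       [ 0.        ,  0.        ,  0.        ,  1.        ]])} 0.0413265306122449
{'clock': 0.1, 'joint_pos': array([-5.27073915e+01,  2.05864097e+01,  6.38135158e-01, -1.63144587e-02,
       -7.01366127e+01, -1.65046830e+01]), 'qvel': array([-0.0870963 ,  0.03530334,  0.08920403,  0.10863442,  0.00330344,
       -0.05571371]), 'tau': array([-4.51554341e-03, -5.84161878e+01,  2.93746662e+01,  7.01562256e+00,
        1.00647920e-02, -5.99026475e-05]), 'tool_pos': array([ 0.23934985, -0.63067343,  0.23372451]), 'orientation': array([ 1.79914253e+02, -9.41241143e-03, -1.59217622e+02]), 'force': array([0.64155532, 0.23441506, 0.43530858]), 'moment': array([-0.02758183, -0.01434731,  0.04690974]), 'gripper_force': 0.0, 'opening': 0.08757230933457696}
```

View pics/top0.png

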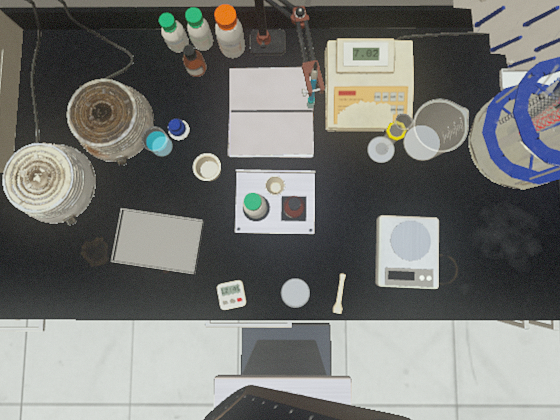

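View pics/side0.png

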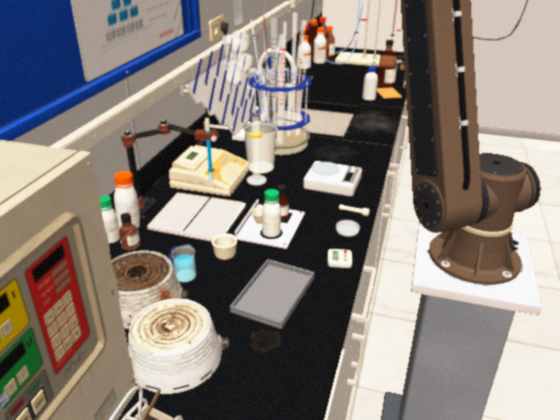

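The top view shows the rack at about (275,201), with the white bottle's cap at (253,202), the amber cap at (293,206) and the crucible at (275,185). The tray is at (157,240), the balance pan at (411,239) and the mortar at (207,166). The side view shows the same layout, with nothing else near the rack.

```bash
python3 - <<'E'
from h import *
W=np.load('top.npy'); S=np.load('side.npy'); p=cv2.imread('pics/top0.png')
def reg(n,u0,u1,v0,v1,z0,z1):
    Q=W[v0:v1,u0:u1]; m=(Q[...,2]>z0)&(Q[...,2]<z1); q=Q[m]
    (c,r)=cv2.minEnclosingCircle(q[:,:2].astype(np.float32))
    R=cv2.minAreaRect(q[:,:2].astype(np.float32)*1000)
    print(n,len(q),'mean',q.mean(0).round(4),'circ',np.round(c,4),round(r,4),'rect',np.round(R[0],1),np.round(R[1],1),round(R[2],1),'zmax',round(q[:,2].max(),4))
reg('wcap',235,272,185,225,.115,.14)
reg('acap',275,312,190,225,.09,.11)
reg('cruc',262,290,174,198,.03,.06)
reg('rack',225,325,160,240,.006,.03)
reg('tray',105,210,200,280,.010,.03)
reg('trayall',105,210,200,280,.003,.03)
reg('pan',385,437,215,264,.053,.07)
reg('bal',370,445,210,295,.02,.08)
reg('mortar',190,224,150,184,.02,.06)
# bright-pixel rack outline
for nm,(u0,u1,v0,v1),t in(('rackcol',(225,325,160,240),120),('traycol',(105,210,200,280),60)):
    g=cv2.cvtColor(p,cv2.COLOR_BGR2GRAY)[v0:v1,u0:u1]
    n,l,s,_=cv2.connectedComponentsWithStats((g>t).astype(np.uint8)); k=1+s[1:,4].argmax()
    q=W[v0:v1,u0:u1][(l==k)]; q=q[(q[:,2]<.032)&(q[:,2]>0)]
    R=cv2.minAreaRect(q[:,:2].astype(np.float32)*1000); print(nm,R, np.median(q[:,2]))
E
python3 -c "
import cv2;p=cv2.imread('pics/top0.png')
cv2.imwrite('pics/crop.png',cv2.resize(p[160:245,225:325],None,fx=7,fy=7,interpolation=2)[:600])"
```

```text
wcap 62 mean [0.54   0.0587 0.1373] circ [0.5434 0.0614] 0.0188 rect [542.1  61.4] [36.1 34.3] 71.6 zmax 0.14
acap 25 mean [ 0.5387 -0.0287  0.1061] circ [ 0.5423 -0.028 ] 0.0136 rect [541.2 -29.8] [22.4 25.2] 70.5 zmax 0.11
cruc 153 mean [0.5968 0.0177 0.0418] circ [0.5929 0.0173] 0.0235 rect [592.5  18. ] [45.8 44.5] 0.3 zmax 0.0526
rack 3894 mean [0.5586 0.0159 0.0126] circ [0.5586 0.0177] 0.1199 rect [558.1  18. ] [189.3 150.5] 89.0 zmax 0.03
tray 558 mean [0.4647 0.3008 0.0163] circ [0.4656 0.2982] 0.1186 rect [465.3 297.9] [201.6 130.1] 81.7 zmax 0.0232
trayall 3056 mean [0.4654 0.3004 0.0069] circ [0.4706 0.3004] 0.1513 rect [469.7 303. ] [189.7 255.2] 0.1 zmax 0.0232
pan 1263 mean [ 0.4639 -0.2923  0.0574] circ [ 0.464  -0.2924] 0.0459 rect [ 464.4 -291.9] [88.7 89.2] 0.0 zmax 0.0644
bal 4402 mean [ 0.4382 -0.287   0.0486] circ [ 0.4399 -0.2904] 0.1048 rect [ 439.2 -290.1] [138.  165.2] 87.4 zmax 0.0644
mortar 335 mean [0.6409 0.1809 0.0389] circ [0.6378 0.1785] 0.0335 rect [637.8 179.1] [65.4 63. ] 90.0 zmax 0.0493
rackcol ((561.8773803710938, 19.501678466796875), (192.3855438232422, 157.56723022460938), 89.00328063964844) 0.01159572575827661
traycol ((463.1062316894531, 302.196533203125), (209.4002685546875, 141.2820587158203), 81.68153381347656) 0.0037862025716322023
```

View pics/crop.png

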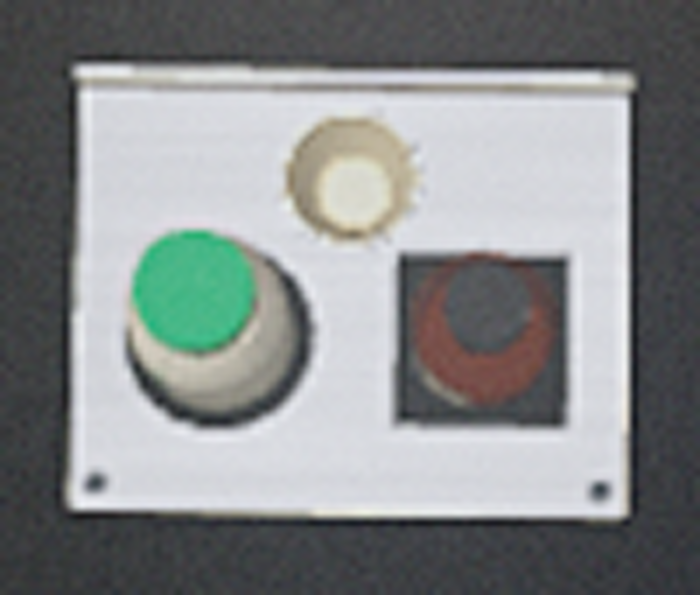

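The crop shows the rack turned about -1°. The round pad is at crop (220,330) and the square pad at (482,340), and both bottles stand close to their pad centres. Next I check the white bottle's profile and plan the approach.

```bash
cat >> h.py <<'E'
from scipy.spatial.transform import Rotation as R
def pose():
    o=ctrl.get_obs(); return np.array(o['tool_pos']),R.from_euler('xyz',o['orientation'],degrees=True)
def plan(p,r,tgt,yaw,n,g,prof=None):
    """rows from pose (p,r) to tgt (pointing down, yaw), eased; returns end pose with rounding applied"""
    rt=R.from_euler('xyz',[180,0,yaw],degrees=True); p0,r0=p,r; rv=(r0.inv()*rt).as_rotvec()
    out=[]
    for i in range(1,n+1):
        s=i/n; s=1.2*s*s*(3-2*s)*.5+.4*s
        pt=p0+(np.array(tgt)-p0)*s; rr=r0*R.from_rotvec(rv*s)
        d=np.round(r.inv().apply(pt-p)*100,2); q=np.round((r.inv()*rr).as_rotvec(),3)
        p=p+r.apply(d/100); r=r*R.from_rotvec(q)
        out.append([g,*d,*q])
    for i in range(0,n,8): print(','.join('%g'%(x+0) for w in out[i:i+8] for x in w))
    return p,r
E
python3 - <<'E'
from h import *
S=np.load('side.npy').reshape(-1,3)
q=S[(np.hypot(S[:,0]-.543,S[:,1]-.062)<.035)&(S[:,2]>.02)]
for z in np.arange(.04,.145,.008):
    k=q[abs(q[:,2]-z)<.004]
    if len(k): print(round(z,3),len(k),k[:,0].min().round(4),k[:,0].max().round(4),k[:,1].max().round(4))
p,r=pose(); p,r=plan(p,r,[.45,-.30,.30],-125,10,8.7); p,r=plan(p,r,[.543,.062,.25],-91,10,8.7)
p,r=plan(p,r,[.543,.062,.170],-91,4,8.7)
E
```

```text
0.04 41 0.5178 0.5622 0.0944
0.048 43 0.5184 0.5635 0.0939
0.056 43 0.5168 0.5616 0.0927
0.064 46 0.5184 0.563 0.0962
0.072 46 0.5173 0.5622 0.0948
0.08 50 0.5185 0.5629 0.0926
0.088 51 0.518 0.565 0.0902
0.096 60 0.5202 0.5673 0.092
0.104 52 0.5219 0.5636 0.0899
0.112 41 0.5256 0.5609 0.0871
0.12 22 0.5256 0.557 0.0854
0.128 38 0.5251 0.5588 0.085
0.136 56 0.5251 0.5604 0.0869
0.144 53 0.525 0.5611 0.0836
8.7,-1.79,1.33,-0.37,0,0,-0.034,8.7,-2.75,1.92,-0.57,0,0,-0.051,8.7,-3.57,2.22,-0.71,0,0,-0.064,8.7,-4.2,2.25,-0.8,0.001,0,-0.073,8.7,-4.62,2.05,-0.85,0,0,-0.077,8.7,-4.76,1.7,-0.85,0,0,-0.077,8.7,-4.6,1.25,-0.81,0,0,-0.072,8.7,-4.12,0.8,-0.71,0,0,-0.064
8.7,-3.33,0.43,-0.56,0,0,-0.051,8.7,-2.22,0.18,-0.38,0,0,-0.034
8.7,-1.99,0.75,0.29,0,0,-0.034,8.7,-3.03,1.02,0.42,0,0,-0.051,8.7,-3.85,1.09,0.54,0,0,-0.063,8.7,-4.45,0.95,0.61,0,0,-0.072,8.7,-4.76,0.67,0.65,0,0,-0.077,8.7,-4.81,0.3,0.65,0,0,-0.076,8.7,-4.54,-0.06,0.61,0,0,-0.072,8.7,-3.99,-0.34,0.53,0,0,-0.064
8.7,-3.17,-0.48,0.43,0,0,-0.051,8.7,-2.08,-0.42,0.29,0,0,-0.034
8.7,0,0,1.55,0,0,0,8.7,0,0,2.45,0,0,0,8.7,0.01,0,2.45,0,0,0,8.7,0,-0.01,1.55,0,0,0
```

Request:
{"op": "move_arm", "data": {"moves": [8.7,-1.79,1.33,-0.37,0,0,-0.034,8.7,-2.75,1.92,-0.57,0,0,-0.051,8.7,-3.57,2.22,-0.71,0,0,-0.064,8.7,-4.2,2.25,-0.8,0,0,-0.073,8.7,-4.62,2.05,-0.85,0,0,-0.077,8.7,-4.76,1.7,-0.85,0,0,-0.077,8.7,-4.6,1.25,-0.81,0,0,-0.072,8.7,-4.12,0.8,-0.71,0,0,-0.064]}}

```text
clock: 0.9
tool_pos: [0.4195, -0.3474, 0.2912]
orientation: [-180.0, 0.0, -129.7]
force: [0.7, -0.8, -0.4]
opening: 0.0871
gripper_force: 0.0
```

Request:
{"op": "move_arm", "data": {"moves": [8.7,-3.33,0.43,-0.56,0,0,-0.051,8.7,-2.22,0.18,-0.38,0,0,-0.034,8.7,-1.99,0.75,0.29,0,0,-0.034,8.7,-3.03,1.02,0.42,0,0,-0.051,8.7,-3.85,1.09,0.54,0,0,-0.063,8.7,-4.45,0.95,0.61,0,0,-0.072,8.7,-4.76,0.67,0.65,0,0,-0.077,8.7,-4.81,0.3,0.65,0,0,-0.076]}}

```text
clock: 1.7
tool_pos: [0.5071, -0.073, 0.2684]
orientation: [-180.0, 0.0, -103.5]
force: [1.2, -0.4, 0.1]
opening: 0.0869
gripper_force: 0.0
```

Request:
{"op": "move_arm", "data": {"moves": [8.7,-4.54,-0.06,0.61,0,0,-0.072,8.7,-3.99,-0.34,0.53,0,0,-0.064,8.7,-3.17,-0.48,0.43,0,0,-0.051,8.7,-2.08,-0.42,0.29,0,0,-0.034,8.7,0,0,0,0,0,0,8.7,0,0,0,0,0,0]}}

```text
clock: 2.3
tool_pos: [0.5414, 0.0599, 0.2496]
orientation: [179.9, -0.0, -90.9]
force: [-0.1, -0.5, 0.6]
opening: 0.0868
gripper_force: 0.0
```

Request:
{"op": "move_arm", "data": {"moves": [8.7,-0.2,-0.1,2,0,0,0,8.7,0,0,3,0,0,0,8.7,0,0,3,0,0,0,8.7,0,0,2.5,0,0,0,8.7,0,0,2,0,0,0,8.7,0,0,1,0,0,0,8.7,0,0,0,0,0,0]}}

```text
clock: 3.0
tool_pos: [0.542, 0.0606, 0.1141]
orientation: [179.9, -0.1, -91.0]
force: [-0.1, 0.5, 0.3]
opening: 0.0869
gripper_force: 0.0
```

Run:
```python
from h import *
snap('side','s1.png'); p=cv2.imread('pics/s1.png'); cv2.imwrite('pics/s1c.png',cv2.resize(p[130:280,190:350],None,fx=4,fy=4))
o=ctrl.get_obs(); print(o['tool_pos'],o['force'])
```

```text
[0.5427727  0.06098007 0.11522177] [-0.27366029  0.7014789   0.24305944]
```

View pics/s1c.png

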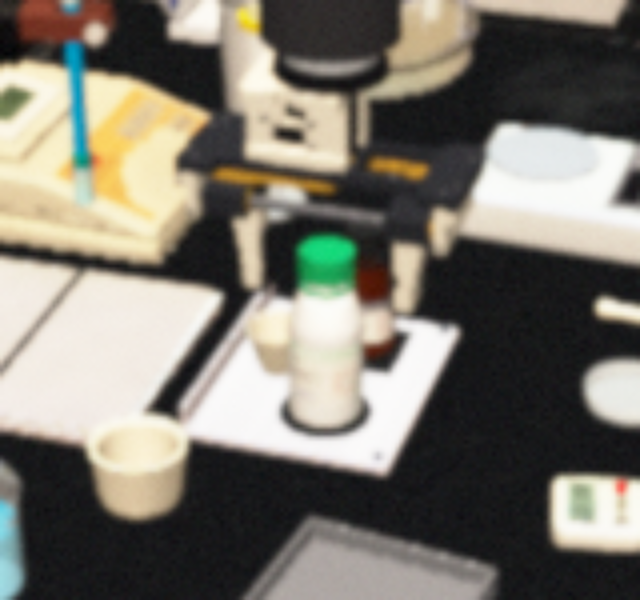

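The crop shows the open fingers either side of the white bottle, with tips at about crop (250,285) and (405,305) and the cap at (327,262). I'll check the tip positions by projection.

```bash
cat >> h.py <<'E'
def proj(n,P):
    m=vision.camera_model(n); q=np.linalg.inv(np.array(m['cam_to_world']))@np.r_[P,1]
    f=210/np.tan(np.radians(m['vertical_fov'])/2); return np.array([m['cx']+f*q[0]/q[2],m['cy']+f*q[1]/q[2]])
E
python3 - <<'E'
from h import *
o=ctrl.get_obs(); t=np.array(o['tool_pos'])
for dx in(-.054,.054): print('tip',(proj('side',t+[dx,0,-.008])-[190,130])*4)
for z in(.143,.015): print('bottle',(proj('side',[.543,.062,z])-[190,130])*4)
E
```

```text
tip [405.88556078 302.67315845]
tip [253.96799244 279.17870389]
bottle [328.505623  245.5107969]
bottle [328.369554   404.74691914]
```

Projection matches the picture. I'll descend the last 28 mm and grip.

Request:
{"op": "move_arm", "data": {"moves": [8.7,-0.05,0,1.2,0,0,0,8.7,0,0,1,0,0,0,8.7,0,0,0.6,0,0,0,8.7,0,0,0,0,0,0,5,0,0,0,0,0,0,4,0,0,0,0,0,0,4,0,0,0,0,0,0,4,0,0,0,0,0,0]}}

```text
clock: 3.85
tool_pos: [0.543, 0.0622, 0.0874]
orientation: [-180.0, 0.0, -91.0]
force: [0.6, 0.4, 0.4]
opening: 0.0604
gripper_force: 0.0
```

Request:
{"op": "move_arm", "data": {"moves": [4,0,0,0,0,0,0,4,0,0,0,0,0,0,4,0,0,0,0,0,0,4,0,0,0,0,0,0]}}

```text
clock: 4.25
tool_pos: [0.5431, 0.0622, 0.0873]
orientation: [-180.0, 0.0, -91.0]
force: [0.8, 0.9, 1.5]
opening: 0.0494
gripper_force: 30.0
```

Run:
```python
from h import *
p=np.array([.5431,.0622,.0873]); r=R.from_euler('xyz',[180,0,-91],degrees=True)
p,r=plan(p,r,[.5431,.0622,.1673],-91,5,4); p,r=plan(p,r,[.4718,.3424,.1673],-98.3,11,4); p,r=plan(p,r,[.4718,.3424,.0793],-98.3,6,4)
```

```text
4,0,0,-1.14,0,0,0,4,0,0,-1.83,0,0,0,4,0,0,-2.06,0,0,0,4,0,0,-1.83,0,0,0,4,0,0,-1.14,0,0,0
4,-1.4,0.38,0,0,0,0.006,4,-2.08,0.58,0,0,0,0.01,4,-2.6,0.76,0,0,0,0.012,4,-2.97,0.9,0,0,0,0.014,4,-3.17,1.01,0,0,0,0.014,4,-3.24,1.08,0,0,0,0.015,4,-3.14,1.11,0,0,0,0.015,4,-2.91,1.07,0,0,0,0.014
4,-2.52,0.97,0,0,0,0.011,4,-2.01,0.79,0,0,0,0.01,4,-1.35,0.55,0,0,0,0.006
4,0,0,0.98,0,0,0,4,0,0,1.56,0,0,0,4,0,0,1.86,0,0,0,4,0,0,1.86,0,0,0,4,0,0,1.56,0,0,0,4,0,0,0.98,0,0,0
```

Request:
{"op": "move_arm", "data": {"moves": [4,0,0,-1.14,0,0,0,4,0,0,-1.83,0,0,0,4,0,0,-2.06,0,0,0,4,0,0,-1.83,0,0,0,4,0,0,-1.14,0,0,0,4,0,0,0,0,0,0]}}

```text
clock: 4.85
tool_pos: [0.5434, 0.0624, 0.1688]
orientation: [-179.9, 0.1, -91.0]
force: [0.1, 0.7, -1.5]
opening: 0.0497
gripper_force: 30.0
```

Request:
{"op": "move_arm", "data": {"moves": [4,-1.4,0.38,0,0,0,0.006,4,-2.08,0.58,0,0,0,0.01,4,-2.6,0.76,0,0,0,0.012,4,-2.97,0.9,0,0,0,0.014,4,-3.17,1.01,0,0,0,0.014,4,-3.24,1.08,0,0,0,0.015,4,-3.14,1.11,0,0,0,0.015,4,-2.91,1.07,0,0,0,0.014]}}

```text
clock: 5.65
tool_pos: [0.4858, 0.282, 0.1659]
orientation: [179.9, -0.1, -96.7]
force: [0.0, 1.3, -1.7]
opening: 0.0492
gripper_force: 30.0
```

Request:
{"op": "move_arm", "data": {"moves": [4,-2.52,0.97,0,0,0,0.011,4,-2.01,0.79,0,0,0,0.01,4,-1.35,0.55,0,0,0,0.006,4,0,0,0.98,0,0,0,4,0,0,1.56,0,0,0,4,0,0,1.8,0,0,0,4,0,0,1.5,0,0,0,4,0,0,1,0,0,0]}}

```text
clock: 6.45
tool_pos: [0.4708, 0.3406, 0.0966]
orientation: [179.9, -0.1, -98.3]
force: [0.3, -0.8, -1.3]
opening: 0.0498
gripper_force: 30.0
```

Run:
```python
from h import *
snap('side','s2.png')
o=ctrl.get_obs(); print(o['tool_pos'],o['force'],o['opening'])
```

```text
[0.47042128 0.34031023 0.09545056] [-0.62201991  0.127009   -3.2360008 ] 0.04954919060667749
```

View pics/s2.png

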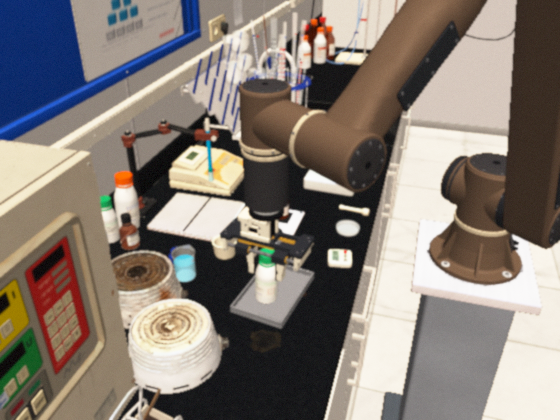

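The bottle is held upright just above the tray, at (265,278). Lowering it the rest of the way.

Request:
{"op": "move_arm", "data": {"moves": [4,0,0,0.7,0,0,0,4,0,0,0.5,0,0,0,4,0,0,0.3,0,0,0,4,0,0,0.1,0,0,0,4,0,0,0.1,0,0,0,4,0,0,0.1,0,0,0,4,0,0,0,0,0,0]}}

```text
clock: 7.2
tool_pos: [0.4714, 0.3423, 0.0807]
orientation: [-180.0, 0.0, -98.2]
force: [-0.2, -1.3, -2.4]
opening: 0.0494
gripper_force: 30.0
```

Request:
{"op": "move_arm", "data": {"moves": [4,0,0,0.1,0,0,0,4,0,0,0.1,0,0,0,4,0,0,0.1,0,0,0,4,0,0,0,0,0,0]}}

```text
clock: 7.6
tool_pos: [0.4713, 0.3422, 0.0775]
orientation: [180.0, -0.0, -98.3]
force: [-0.1, -0.4, -1.1]
opening: 0.0497
gripper_force: 30.0
```

Request:
{"op": "move_arm", "data": {"moves": [4,0,0,0.05,0,0,0,4,0,0,0.05,0,0,0,4,0,0,0,0,0,0]}}

```text
clock: 7.9
tool_pos: [0.4714, 0.3422, 0.0766]
orientation: [180.0, -0.0, -98.3]
force: [-0.2, 0.2, -1.3]
opening: 0.0496
gripper_force: 30.0
```

Request:
{"op": "move_arm", "data": {"moves": [4,0,0,0.05,0,0,0,4,0,0,0.05,0,0,0,4,0,0,0,0,0,0]}}

```text
clock: 8.2
tool_pos: [0.4716, 0.3426, 0.0762]
orientation: [-180.0, 0.0, -98.2]
force: [-1.2, 0.1, 5.0]
opening: 0.0497
gripper_force: 30.0
```

Request:
{"op": "move_arm", "data": {"moves": [6,0,0,0,0,0,0,8.7,0,0,0,0,0,0,8.7,0,0,0,0,0,0,8.7,0,0,0,0,0,0,8.7,0,0,-1,0,0,0,8.7,0,0,-2,0,0,0,8.7,0,0,-3.5,0,0,0,8.7,0,0,-4.5,0,0,0]}}

```text
clock: 9.0
tool_pos: [0.4706, 0.3414, 0.186]
orientation: [179.9, -0.2, -98.3]
force: [0.7, 1.3, -0.7]
opening: 0.087
gripper_force: 0.0
```

Run:
```python
from h import *
p=np.array([.4716,.3424,.1862]); r=R.from_euler('xyz',[180,0,-98.3],degrees=True)
p,r=plan(p,r,[.542,-.0285,.20],-91,12,8.7); p,r=plan(p,r,[.542,-.0285,.075],-91,6,8.7)
```

```text
8.7,1.61,-0.56,-0.06,0,0,-0.006,8.7,2.36,-0.79,-0.09,0,0,-0.008,8.7,2.96,-0.98,-0.12,0,0,-0.011,8.7,3.43,-1.09,-0.13,0,0,-0.012,8.7,3.73,-1.14,-0.14,0,0,-0.013,8.7,3.91,-1.13,-0.15,0,0,-0.014,8.7,3.91,-1.08,-0.15,0,0,-0.013,8.7,3.78,-0.98,-0.14,0,0,-0.014
8.7,3.49,-0.86,-0.13,0,0,-0.012,8.7,3.04,-0.71,-0.12,0,0,-0.01,8.7,2.43,-0.54,-0.09,0,0,-0.009,8.7,1.67,-0.36,-0.06,0,0,-0.005
8.7,0,0,1.39,0,0,0,8.7,0,0,2.22,0,0,0,8.7,0,0,2.64,0,0,0,8.7,0,0,2.64,0,0,0,8.7,0,0,2.22,0,0,0,8.7,0,0,1.39,0,0,0
```

Request:
{"op": "move_arm", "data": {"moves": [8.7,1.61,-0.56,-0.06,0,0,-0.006,8.7,2.36,-0.79,-0.09,0,0,-0.008,8.7,2.96,-0.98,-0.12,0,0,-0.011,8.7,3.43,-1.09,-0.13,0,0,-0.012,8.7,3.73,-1.14,-0.14,0,0,-0.013,8.7,3.91,-1.13,-0.15,0,0,-0.014,8.7,3.91,-1.08,-0.15,0,0,-0.013,8.7,3.78,-0.98,-0.14,0,0,-0.014]}}

```text
clock: 9.8
tool_pos: [0.5218, 0.0769, 0.1964]
orientation: [-179.9, 0.0, -93.0]
force: [0.9, 0.2, 0.8]
opening: 0.087
gripper_force: 0.0
```

Request:
{"op": "move_arm", "data": {"moves": [8.7,3.49,-0.86,-0.13,0,0,-0.012,8.7,3.04,-0.71,-0.12,0,0,-0.01,8.7,2.43,-0.54,-0.09,0,0,-0.009,8.7,1.67,-0.36,-0.06,0,0,-0.005,8.7,0,0,1,0,0,0,8.7,0,0,1.5,0,0,0,8.7,0,0,0,0,0,0,8.7,0,0,0,0,0,0]}}

```text
clock: 10.6
tool_pos: [0.5419, -0.0283, 0.1745]
orientation: [180.0, -0.0, -90.9]
force: [0.6, 1.0, 0.8]
opening: 0.0867
gripper_force: 0.0
```

Request:
{"op": "move_arm", "data": {"moves": [8.7,0,0,2,0,0,0,8.7,0,0,2.8,0,0,0,8.7,0,0,2.8,0,0,0,8.7,0,0,2,0,0,0,8.7,0,0,1.2,0,0,0,8.7,0,0,0.75,0,0,0,8.7,0,0,0,0,0,0,6,0,0,0,0,0,0]}}

```text
clock: 11.4
tool_pos: [0.5428, -0.0284, 0.0598]
orientation: [-179.9, 0.0, -90.9]
force: [-0.4, -0.7, 0.2]
opening: 0.083
gripper_force: 0.0
```

Request:
{"op": "move_arm", "data": {"moves": [4,0,0,0,0,0,0,4,0,0,0,0,0,0,4,0,0,0,0,0,0,4,0,0,0,0,0,0,4,0,0,0,0,0,0,4,0,0,0,0,0,0]}}

```text
clock: 12.0
tool_pos: [0.5426, -0.0285, 0.0593]
orientation: [-179.9, 0.0, -91.0]
force: [1.1, 0.7, 1.5]
opening: 0.0469
gripper_force: 30.0
```

Run:
```python
from h import *
p=np.array([.5426,-.0285,.0593]); r=R.from_euler('xyz',[180,0,-91],degrees=True)
p,r=plan(p,r,[.5426,-.0285,.1493],-91,5,4); p,r=plan(p,r,[.4588,.2534,.1493],-98.3,11,4); p,r=plan(p,r,[.4588,.2534,.053],-98.3,6,4)
```

```text
4,0,0,-1.28,0,0,0,4,0,0,-2.06,0,0,0,4,0,0,-2.32,0,0,0,4,0,0,-2.06,0,0,0,4,0,0,-1.28,0,0,0
4,-1.41,0.45,0,0,0,0.006,4,-2.09,0.67,0,0,0,0.01,4,-2.61,0.87,0,0,0,0.012,4,-2.98,1.04,0,0,0,0.014,4,-3.18,1.16,0,0,0,0.014,4,-3.25,1.23,0,0,0,0.015,4,-3.15,1.24,0,0,0,0.015,4,-2.91,1.21,0,0,0,0.014
4,-2.53,1.09,0,0,0,0.011,4,-2.01,0.89,0,0,0,0.01,4,-1.34,0.61,0,0,0,0.006
4,0,0,1.07,0,0,0,4,0,0,1.71,0,0,0,4,0,0,2.03,0,0,0,4,0,0,2.04,0,0,0,4,0,0,1.71,0,0,0,4,0,0,1.07,0,0,0
```

Request:
{"op": "move_arm", "data": {"moves": [4,0,0,-1.28,0,0,0,4,0,0,-2.06,0,0,0,4,0,0,-2.32,0,0,0,4,0,0,-2.06,0,0,0,4,0,0,-1.28,0,0,0,4,0,0,0,0,0,0]}}

```text
clock: 12.6
tool_pos: [0.5429, -0.0284, 0.151]
orientation: [-179.8, 0.0, -91.0]
force: [0.1, 0.7, -2.2]
opening: 0.0469
gripper_force: 30.0
```

Request:
{"op": "move_arm", "data": {"moves": [4,-1.41,0.45,0,0,0,0.006,4,-2.09,0.67,0,0,0,0.01,4,-2.61,0.87,0,0,0,0.012,4,-2.98,1.04,0,0,0,0.014,4,-3.18,1.16,0,0,0,0.014,4,-3.25,1.23,0,0,0,0.015,4,-3.15,1.24,0,0,0,0.015,4,-2.91,1.21,0,0,0,0.014]}}

```text
clock: 13.4
tool_pos: [0.4752, 0.1925, 0.1478]
orientation: [179.9, -0.1, -96.7]
force: [0.8, 0.5, -1.9]
opening: 0.0468
gripper_force: 30.0
```

Request:
{"op": "move_arm", "data": {"moves": [4,-2.53,1.09,0,0,0,0.011,4,-2.01,0.89,0,0,0,0.01,4,-1.34,0.61,0,0,0,0.006,4,0,0,1,0,0,0,4,0,0,1.7,0,0,0,4,0,0,2,0,0,0,4,0,0,2,0,0,0,4,0,0,1.5,0,0,0]}}

```text
clock: 14.2
tool_pos: [0.4572, 0.2515, 0.0644]
orientation: [179.9, -0.1, -98.3]
force: [-0.3, -1.1, -2.4]
opening: 0.0469
gripper_force: 30.0
```

Request:
{"op": "move_arm", "data": {"moves": [4,0,0,1,0,0,0,4,0,0,0.5,0,0,0,4,0,0,0.2,0,0,0,4,0,0,0.05,0,0,0,4,0,0,0,0,0,0]}}

```text
clock: 14.7
tool_pos: [0.4584, 0.2534, 0.0499]
orientation: [-180.0, 0.0, -98.2]
force: [-0.2, 0.4, -1.0]
opening: 0.0467
gripper_force: 30.0
```

Request:
{"op": "move_arm", "data": {"moves": [4,0,0,0.1,0,0,0,4,0,0,0.05,0,0,0,4,0,0,0.05,0,0,0,4,0,0,0,0,0,0]}}

```text
clock: 15.1
tool_pos: [0.4584, 0.2536, 0.0483]
orientation: [-180.0, 0.0, -98.2]
force: [-1.7, 0.3, 5.4]
opening: 0.0468
gripper_force: 30.0
```

Request:
{"op": "move_arm", "data": {"moves": [6,0,0,0,0,0,0,8.7,0,0,0,0,0,0,8.7,0,0,0,0,0,0,8.7,0,0,0,0,0,0,8.7,0,0,-1.5,0,0,0,8.7,0,0,-3.5,0,0,0,8.7,0,0,-5,0,0,0,8.7,0,0,-4,0,0,0]}}

```text
clock: 15.9
tool_pos: [0.4584, 0.2532, 0.1898]
orientation: [-180.0, 0.0, -98.2]
force: [0.8, 0.7, -0.0]
opening: 0.0868
gripper_force: 0.0
```

Run:
```python
from h import *
p,d=snap('top','t3.png'); W=cloud('top',d); np.save('t3.npy',W); snap('side','s3.png')
g=cv2.cvtColor(p,cv2.COLOR_RGB2GRAY)
# pads: dark pixels inside rack, on rack surface
rc=np.array([.5581,.018]); c,s=np.cos(np.radians(-1)),np.sin(np.radians(-1))
L=(W[...,:2]-rc)@np.array([[c,-s],[s,c]])
m=(g<110)&(abs(L[...,0]+.015)<.045)&(W[...,2]>.008)&(W[...,2]<.025)
for n,k in(('round',m&(abs(L[...,1]-.045)<.043)),('square',m&(abs(L[...,1]+.045)<.043))):
    q=W[k]; R_=cv2.minAreaRect(q[:,:2].astype(np.float32)*1000); C=cv2.minEnclosingCircle(q[:,:2].astype(np.float32)*1000); print(n,k.sum(),q.mean(0).round(4),R_,C)
q=W[172:200,260:292]; q=q[(q[...,2]>.03)&(q[...,2]<.06)]; print('cruc',len(q),cv2.minEnclosingCircle(q[:,:2].astype(np.float32)*1000),cv2.minAreaRect(q[:,:2].astype(np.float32)*1000))
p0,r0=pose(); print(p0)
p0,r0=plan(p0,r0,[.593,.0175,.16],-181,14,8.7)
```

```text
round 536 [0.5449 0.0641 0.0142] ((544.9185791015625, 64.52687072753906), (60.73663330078125, 60.33017349243164), 0.14282242953777313) ((545.0372924804688, 64.07843780517578), 31.582782745361328)
square 565 [ 0.5427 -0.0266  0.0143] ((542.5030517578125, -26.604965209960938), (56.23344039916992, 55.31835174560547), 0.11796554177999496) ((543.6767578125, -26.520526885986328), 38.314552307128906)
cruc 156 ((592.8621215820312, 17.36849594116211), 23.373516082763672) ((593.3240966796875, 17.19985008239746), (45.579132080078125, 44.973297119140625), 24.206743240356445)
[0.46075188 0.25529672 0.19356155]
8.7,0.81,-0.61,0.12,0,0,0.054,8.7,1.1,-0.94,0.18,0,0.001,0.077,8.7,1.28,-1.27,0.22,0,0.001,0.095,8.7,1.34,-1.6,0.25,0,0.001,0.111,8.7,1.27,-1.92,0.29,0,0.001,0.122,8.7,1.09,-2.18,0.3,0,0.001,0.13,8.7,0.81,-2.38,0.31,0,0.001,0.134,8.7,0.5,-2.47,0.32,0,0.001,0.133
8.7,0.16,-2.43,0.3,0,0.001,0.13,8.7,-0.15,-2.3,0.29,0,0.001,0.122,8.7,-0.39,-2.05,0.26,0,0,0.111,8.7,-0.53,-1.72,0.22,0,0.001,0.096,8.7,-0.56,-1.33,0.18,0,0.001,0.076,8.7,-0.46,-0.91,0.12,0,0,0.054
```

View pics/t3.png

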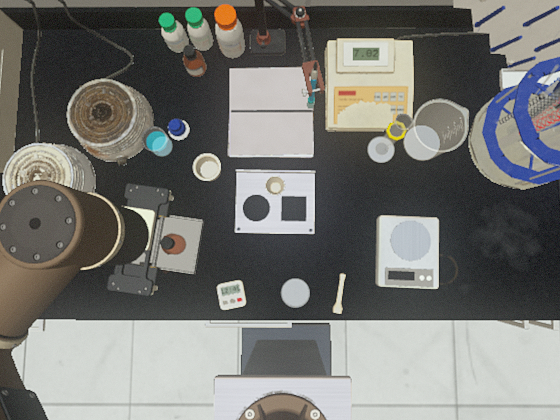

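The top view shows the rack holding only the crucible at (275,185). Both pads are bare, at (256,208) and (293,208), and the amber bottle stands in the tray at (174,243).

Request:
{"op": "move_arm", "data": {"moves": [8.7,0.81,-0.61,0.12,0,0,0.054,8.7,1.1,-0.94,0.18,0,0,0.077,8.7,1.28,-1.27,0.22,0,0,0.095,8.7,1.34,-1.6,0.25,0,0,0.111,8.7,1.27,-1.92,0.29,0,0,0.122,8.7,1.09,-2.18,0.3,0,0,0.13,8.7,0.81,-2.38,0.31,0,0,0.134,8.7,0.5,-2.47,0.32,0,0,0.133]}}

```text
clock: 16.8
tool_pos: [0.5365, 0.1112, 0.1671]
orientation: [180.0, -0.0, -147.6]
force: [0.1, -0.0, 0.2]
opening: 0.0873
gripper_force: 0.0
```

Request:
{"op": "move_arm", "data": {"moves": [8.7,0.16,-2.43,0.3,0,0,0.13,8.7,-0.15,-2.3,0.29,0,0,0.122,8.7,-0.39,-2.05,0.26,0,0,0.111,8.7,-0.53,-1.72,0.22,0,0,0.096,8.7,-0.56,-1.33,0.18,0,0,0.076,8.7,-0.46,-0.91,0.12,0,0,0.054,8.7,0,0,0,0,0,0,8.7,0,0,0,0,0,0]}}

```text
clock: 17.6
tool_pos: [0.5898, 0.0151, 0.1534]
orientation: [-180.0, -0.0, 179.0]
force: [-0.4, 0.6, 0.6]
opening: 0.0872
gripper_force: 0.0
```

Run:
```python
from h import *
p,d=snap('side'); W=cloud('side',d)
snap('side','s4.png')
a=[pose()[0] for _ in range(3)]; print(a)
q=pose(); plan(*q,[.593,.0175,.060],-181,6,8.7)
```

```text
[array([0.58982348, 0.0155414 , 0.15376626]), array([0.58982348, 0.0155414 , 0.15376626]), array([0.58982348, 0.0155414 , 0.15376626])]
8.7,-0.04,0.02,1.04,0,0,0,8.7,-0.05,0.04,1.67,0,0,0,8.7,-0.07,0.04,1.98,0,0,0,8.7,-0.06,0.04,1.98,0,0,0,8.7,-0.06,0.04,1.66,0,0,0.001,8.7,-0.04,0.02,1.05,0,0,0
```

View pics/s4.png

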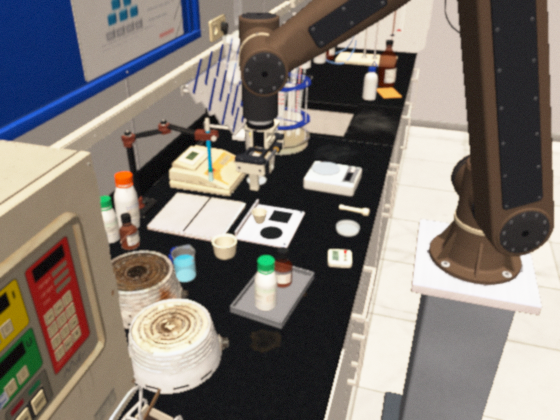

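Both bottles stand upright in the tray, white at (265,285) and amber at (284,274). The gripper is above the crucible at (259,214), so I'll descend to grip it.

Request:
{"op": "move_arm", "data": {"moves": [8.7,-0.1,0.05,1.5,0,0,0,8.7,-0.1,0.1,2.5,0,0,0,8.7,-0.1,0.05,2.5,0,0,0,8.7,0,0,2,0,0,0,8.7,0,0,1,0,0,0,8.7,0,0,0.5,0,0,0,8.7,0,0,0,0,0,0]}}

```text
clock: 18.4
tool_pos: [0.5931, 0.0174, 0.0538]
orientation: [-180.0, -0.0, 179.0]
force: [0.1, 0.0, -0.6]
opening: 0.0871
gripper_force: 0.0
```

Run:
```python
from h import *
snap('side','s5.png'); p=cv2.imread('pics/s5.png'); cv2.imwrite('pics/s5c.png',cv2.resize(p[150:260,200:340],None,fx=5,fy=5))
print(pose()[0])
```

```text
[0.59351904 0.0173992  0.0544527 ]
```

View pics/s5c.png

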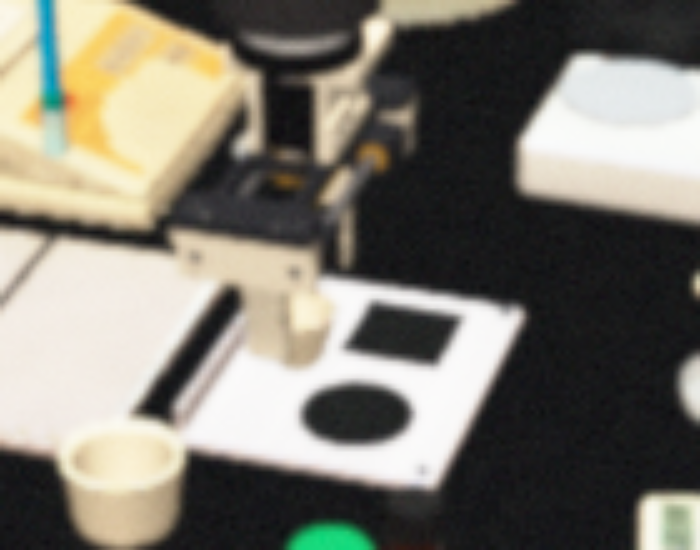

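The near finger at crop (268,325) is in front of the crucible at (305,330), with the far finger behind it, so the gripper straddles it. Down 20 mm and close.

Request:
{"op": "move_arm", "data": {"moves": [8.7,0,0,1,0,0,0,8.7,0,0,0.7,0,0,0,8.7,0,0,0.3,0,0,0,8.7,0,0,0,0,0,0,6,0,0,0,0,0,0,3.8,0,0,0,0,0,0,3.8,0,0,0,0,0,0,3.8,0,0,0,0,0,0]}}

```text
clock: 19.25
tool_pos: [0.5932, 0.0171, 0.0341]
orientation: [180.0, 0.0, 179.0]
force: [0.2, -0.3, 0.2]
opening: 0.061
gripper_force: 0.0
```

Request:
{"op": "move_arm", "data": {"moves": [3.8,0,0,0,0,0,0,3.8,0,0,0,0,0,0,3.8,0,0,0,0,0,0,3.8,0,0,0,0,0,0]}}

```text
clock: 19.65
tool_pos: [0.5932, 0.0172, 0.0339]
orientation: [180.0, 0.0, 179.0]
force: [-0.1, -1.2, 0.9]
opening: 0.0436
gripper_force: 30.0
```

Run:
```python
from h import *
p=np.array([.5932,.0172,.0339]); r=R.from_euler('xyz',[180,0,179],degrees=True)
p,r=plan(p,r,[.5932,.0172,.15],179,6,3.8); p,r=plan(p,r,[.464,-.2922,.15],179,12,3.8)
```

```text
3.8,0,0,-1.29,0,0,0,3.8,0,0,-2.06,0,0,0,3.8,0,0,-2.46,0,0,0,3.8,0,0,-2.45,0,0,0,3.8,0,0,-2.06,0,0,0,3.8,0,0,-1.29,0,0,0
3.8,0.56,-1.41,0,0,0,0,3.8,0.82,-2.05,0,0,0,0,3.8,1.02,-2.58,0,0,0,0,3.8,1.18,-2.96,0,0,0,0,3.8,1.28,-3.23,0,0,0,0,3.8,1.33,-3.35,0,0,0,0,3.8,1.33,-3.35,0,0,0,0,3.8,1.28,-3.23,0,0,0,0
3.8,1.18,-2.96,0,0,0,0,3.8,1.02,-2.58,0,0,0,0,3.8,0.82,-2.05,0,0,0,0,3.8,0.56,-1.41,0,0,0,0
```

Request:
{"op": "move_arm", "data": {"moves": [3.8,0,0,-1.29,0,0,0,3.8,0,0,-2.06,0,0,0,3.8,0,0,-2.46,0,0,0,3.8,0,0,-2.45,0,0,0,3.8,0,0,-2.06,0,0,0,3.8,0,0,-1.29,0,0,0,3.8,0,0,0,0,0,0]}}

```text
clock: 20.35
tool_pos: [0.5942, 0.0174, 0.1525]
orientation: [179.9, 0.2, 179.0]
force: [0.7, -0.4, -0.1]
opening: 0.0436
gripper_force: 30.0
```

Request:
{"op": "move_arm", "data": {"moves": [3.8,0.56,-1.41,0,0,0,0,3.8,0.82,-2.05,0,0,0,0,3.8,1.02,-2.58,0,0,0,0,3.8,1.18,-2.96,0,0,0,0,3.8,1.28,-3.23,0,0,0,0,3.8,1.33,-3.35,0,0,0,0,3.8,1.33,-3.35,0,0,0,0,3.8,1.28,-3.23,0,0,0,0]}}

```text
clock: 21.15
tool_pos: [0.499, -0.2044, 0.1487]
orientation: [180.0, -0.1, 178.9]
force: [-0.3, -1.1, 0.7]
opening: 0.0436
gripper_force: 30.0
```

Request:
{"op": "move_arm", "data": {"moves": [3.8,1.18,-2.96,0,0,0,0,3.8,1.02,-2.58,0,0,0,0,3.8,0.82,-2.05,0,0,0,0,3.8,0.56,-1.41,0,0,0,0,3.8,0,0,2,0,0,0,3.8,0,0,2.5,0,0,0,3.8,0,0,1,0,0,0,3.8,0,0,0,0,0,0]}}

```text
clock: 21.95
tool_pos: [0.4622, -0.2918, 0.0931]
orientation: [179.9, -0.2, 179.0]
force: [-0.2, -0.0, 0.7]
opening: 0.0434
gripper_force: 30.0
```

Run:
```python
from h import *
snap('side','s6.png'); p=cv2.imread('pics/s6.png'); cv2.imwrite('pics/s6c.png',cv2.resize(p[100:210,270:410],None,fx=5,fy=5))
print(pose()[0],ctrl.get_obs()['force'])
```

```text
[ 0.46320904 -0.2920817   0.09440892] [ 0.79329907 -0.78153716 -0.38907092]
```

View pics/s6c.png

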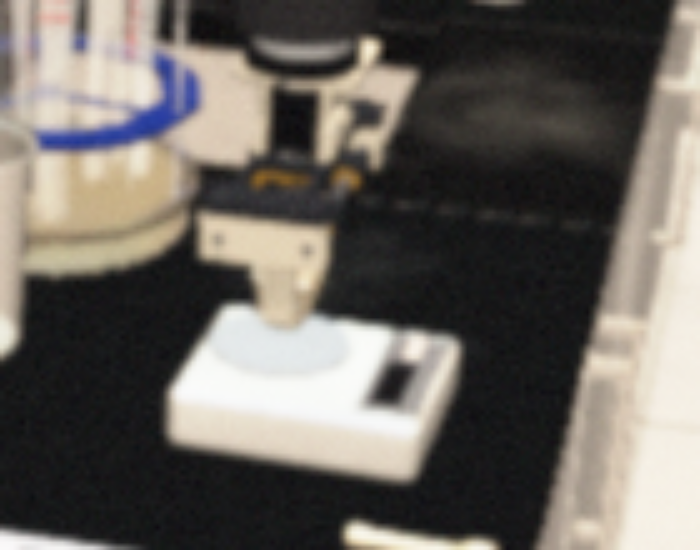

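The crucible is held upright over the pan at about crop (285,310), with the pan centre at (282,345).

Request:
{"op": "move_arm", "data": {"moves": [3.8,0,0,0.7,0,0,0,3.8,0,0,0.5,0,0,0,3.8,0,0,0.2,0,0,0,3.8,0,0,0.05,0,0,0,3.8,0,0,0,0,0,0]}}

```text
clock: 22.5
tool_pos: [0.4638, -0.2922, 0.0806]
orientation: [-180.0, 0.0, 179.0]
force: [-0.1, 0.1, -1.1]
opening: 0.0437
gripper_force: 30.0
```

Request:
{"op": "move_arm", "data": {"moves": [3.8,0,0,0.05,0,0,0,3.8,0,0,0.05,0,0,0,3.8,0,0,0,0,0,0]}}

```text
clock: 22.8
tool_pos: [0.464, -0.2922, 0.0798]
orientation: [-180.0, 0.0, 179.0]
force: [-0.4, 1.1, 3.3]
opening: 0.0437
gripper_force: 30.0
```

Request:
{"op": "move_arm", "data": {"moves": [5.5,0,0,0,0,0,0,8.7,0,0,0,0,0,0,8.7,0,0,0,0,0,0,8.7,0,0,0,0,0,0,8.7,0,0,-1,0,0,0,8.7,0,0,-2.5,0,0,0,8.7,0,0,-4,0,0,0,8.7,0,0,-4.5,0,0,0]}}

```text
clock: 23.6
tool_pos: [0.4628, -0.292, 0.2006]
orientation: [180.0, -0.1, 179.0]
force: [1.8, -1.1, -0.4]
opening: 0.0867
gripper_force: 0.0
```

Run:
```python
from h import *
p=np.array([.464,-.2922,.1998]); r=R.from_euler('xyz',[180,0,179],degrees=True)
p,r=plan(p,r,[.54,-.05,.2],-140,8,8.7);p,r=plan(p,r,[.4584,.2535,.2],-98.2,12,8.7)
```

```text
8.7,-0.54,1.85,0,0,0,-0.054,8.7,-1,2.82,0,0,0,-0.085,8.7,-1.53,3.37,-0.01,0,0,-0.104,8.7,-2.06,3.51,0,0,0,-0.115,8.7,-2.44,3.25,0,0,0,-0.114,8.7,-2.55,2.69,-0.01,0,0,-0.105,8.7,-2.28,1.95,0,0,0,-0.084,8.7,-1.56,1.12,0,0,0,-0.055
8.7,-0.6,1.29,0,0,0,-0.033,8.7,-0.94,1.85,0,0,0,-0.048,8.7,-1.28,2.25,0,0,0,-0.06,8.7,-1.63,2.51,0,0,0,-0.07,8.7,-1.96,2.6,0,0,0,-0.075,8.7,-2.24,2.53,0,0,0,-0.079,8.7,-2.43,2.36,0,0,0,-0.078,8.7,-2.5,2.07,0,0,0,-0.075
8.7,-2.44,1.73,0,0,0,-0.07,8.7,-2.22,1.35,0,0,0,-0.06,8.7,-1.83,0.97,0,0,0,-0.048,8.7,-1.29,0.61,0,0,0,-0.033
```

Request:
{"op": "move_arm", "data": {"moves": [8.7,-0.54,1.85,0,0,0,-0.054,8.7,-1,2.82,0,0,0,-0.085,8.7,-1.53,3.37,0,0,0,-0.104,8.7,-2.06,3.51,0,0,0,-0.115,8.7,-2.44,3.25,0,0,0,-0.114,8.7,-2.55,2.69,0,0,0,-0.105,8.7,-2.28,1.95,0,0,0,-0.084,8.7,-1.56,1.12,0,0,0,-0.055]}}

```text
clock: 24.4
tool_pos: [0.5404, -0.048, 0.2003]
orientation: [-180.0, 0.0, -139.7]
force: [-0.0, 0.2, -0.2]
opening: 0.0871
gripper_force: 0.0
```

Run:
```python
from h import *
p,d=snap('top'); W=cloud('top',d); cv2.imwrite('pics/t7.png',p[:,:,::-1])
def reg(n,c,rad,z0,z1):
    q=W[(np.hypot(W[...,0]-c[0],W[...,1]-c[1])<rad)&(W[...,2]>z0)&(W[...,2]<z1)]
    C=cv2.minEnclosingCircle(q[:,:2].astype(np.float32)*1000); print(n,len(q),np.round(C[0],1),round(C[1],1),q[:,2].max())
reg('cruc',(.464,-.292),.04,.075,.11); reg('white',(.4714,.3424),.03,.115,.15); reg('amber',(.4584,.2535),.03,.09,.12)
```

```text
cruc 183 [ 463.8 -292.5] 23.3 0.09760633180783551Traceback (most recent call last):
  File "<stdin>", line 6, in <module>
  File "<stdin>", line 5, in reg
    return umr_maximum(a, axis, None, out, keepdims, initial, where)
ValueError: zero-size array to reduction operation maximum which has no identity
```

View pics/t7.png

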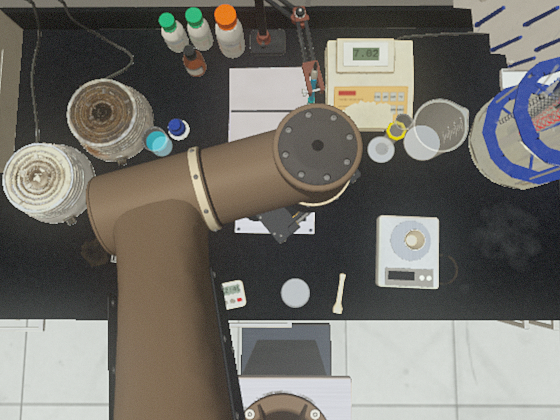

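The crucible is centred on the pan at (414,239), and measures within 1 mm of the pan's centre. The arm hides the tray. Next is the amber bottle.

Request:
{"op": "move_arm", "data": {"moves": [8.7,-0.6,1.29,0,0,0,-0.033,8.7,-0.94,1.85,0,0,0,-0.048,8.7,-1.28,2.25,0,0,0,-0.06,8.7,-1.63,2.51,0,0,0,-0.07,8.7,-1.96,2.6,0,0,0,-0.075,8.7,-2.24,2.53,0,0,0,-0.079,8.7,-2.43,2.36,0,0,0,-0.078,8.7,-2.5,2.07,0,0,0,-0.075]}}

```text
clock: 25.25
tool_pos: [0.4812, 0.1668, 0.2001]
orientation: [-180.0, 0.0, -110.2]
force: [1.1, 0.5, 0.3]
opening: 0.0871
gripper_force: 0.0
```

Request:
{"op": "move_arm", "data": {"moves": [8.7,-2.44,1.73,0,0,0,-0.07,8.7,-2.22,1.35,0,0,0,-0.06,8.7,-1.83,0.97,0,0,0,-0.048,8.7,-1.29,0.61,0,0,0,-0.033,8.7,0,0,1,0,0,0,8.7,0,0,1,0,0,0,8.7,0,0,0,0,0,0,8.7,0,0,0,0,0,0]}}

```text
clock: 26.05
tool_pos: [0.4585, 0.2525, 0.179]
orientation: [180.0, -0.1, -98.3]
force: [1.0, 1.0, 0.0]
opening: 0.0871
gripper_force: 0.0
```

Run:
```python
from h import *
p,d=snap('side','s8.png'); cv2.imwrite('pics/s8c.png',cv2.resize(p[190:340,200:340,::-1],None,fx=4,fy=4))
t,r=pose(); print(t,r.inv().apply(np.array([.4584,.2535,t[2]])-t)*100)
print([(proj('side',P)-[200,190])*4 for P in ([.4714,.3424,.132],[.4584,.2535,.102])])
```

```text
[0.45867266 0.25285579 0.17938635] [-5.97990926e-02  3.62986475e-02 -2.45506788e-05]
[array([264.76329509, 276.49767321]), array([330.6673052 , 235.56947396])]
```

View pics/s8c.png

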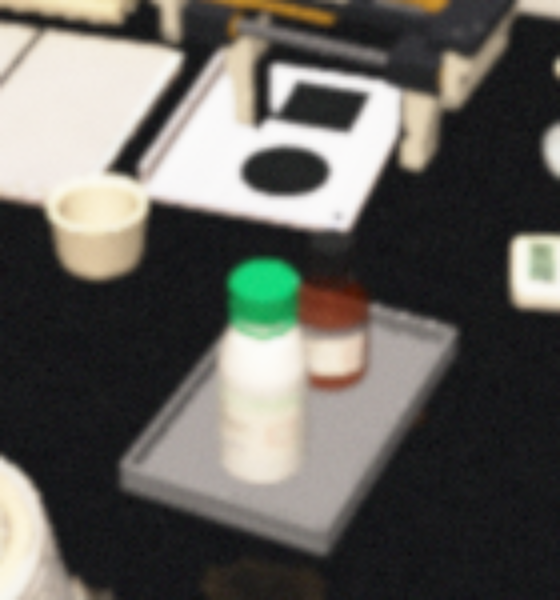

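Both bottles are where I expected, with the white cap at crop (264,280) and the amber cap at (332,245). Descending on amber.

Request:
{"op": "move_arm", "data": {"moves": [8.7,-0.05,0,2,0,0,0,8.7,0,0,3,0,0,0,8.7,0,0,3,0,0,0,8.7,0,0,2.5,0,0,0,8.7,0,0,1.5,0,0,0,8.7,0,0,1,0,0,0,8.7,0,0,0,0,0,0,6,0,0,0,0,0,0]}}

```text
clock: 26.9
tool_pos: [0.459, 0.2543, 0.0501]
orientation: [-180.0, 0.0, -98.3]
force: [-0.6, 0.0, 0.6]
opening: 0.0833
gripper_force: 0.0
```

Request:
{"op": "move_arm", "data": {"moves": [4,0,0,0,0,0,0,4,0,0,0,0,0,0,4,0,0,0,0,0,0,4,0,0,0,0,0,0,4,0,0,0,0,0,0,4,0,0,0,0,0,0]}}

```text
clock: 27.5
tool_pos: [0.4586, 0.2542, 0.0497]
orientation: [-180.0, 0.0, -98.2]
force: [-0.1, -0.2, 2.5]
opening: 0.0468
gripper_force: 30.0
```

Run:
```python
from h import *
p,r=pose(); print(p)
r=R.from_euler('xyz',[180,0,-98.3],degrees=True); dz=.0110
z=p[2]
p,r=plan(p,r,[p[0],p[1],.1493],-98.3,6,4); p,r=plan(p,r,[.5426,-.0272,.1493],-91,12,4); p,r=plan(p,r,[.5426,-.0272,z+dz+.006],-91,5,4); print(z+dz)
```

```text
[0.45864172 0.25423225 0.049689  ]
4,0,0,-1.11,0,0,0,4,0,0,-1.77,0,0,0,4,0,0,-2.1,0,0,0,4,0,0,-2.1,0,0,0,4,0,0,-1.77,0,0,0,4,0,0,-1.11,0,0,0
4,1.2,-0.56,0,0,0,-0.006,4,1.76,-0.8,0,0,0,-0.008,4,2.22,-1,0,0,0,-0.011,4,2.56,-1.11,0,0,0,-0.012,4,2.8,-1.18,0,0,0,-0.013,4,2.93,-1.18,0,0,0,-0.014,4,2.95,-1.15,0,0,0,-0.013,4,2.85,-1.06,0,0,0,-0.014
4,2.63,-0.94,0,0,0,-0.012,4,2.29,-0.79,0,0,0,-0.01,4,1.84,-0.62,0,0,0,-0.009,4,1.26,-0.4,0,0,0,-0.005
4,0,0,1.18,0,0,0,4,0,0,1.89,0,0,0,4,0,0,2.12,0,0,0,4,0,0,1.89,0,0,0,4,0,0,1.18,0,0,0
0.06068899678025402
```

Request:
{"op": "move_arm", "data": {"moves": [4,0,0,-1.11,0,0,0,4,0,0,-1.77,0,0,0,4,0,0,-2.1,0,0,0,4,0,0,-2.1,0,0,0,4,0,0,-1.77,0,0,0,4,0,0,-1.11,0,0,0,4,0,0,0,0,0,0]}}

```text
clock: 28.2
tool_pos: [0.4591, 0.2546, 0.1507]
orientation: [-179.9, 0.1, -98.2]
force: [-0.4, 0.1, -1.3]
opening: 0.0464
gripper_force: 30.0
```

Request:
{"op": "move_arm", "data": {"moves": [4,1.2,-0.56,0,0,0,-0.006,4,1.76,-0.8,0,0,0,-0.008,4,2.22,-1,0,0,0,-0.011,4,2.56,-1.11,0,0,0,-0.012,4,2.8,-1.18,0,0,0,-0.013,4,2.93,-1.18,0,0,0,-0.014,4,2.95,-1.15,0,0,0,-0.013,4,2.85,-1.06,0,0,0,-0.014]}}

```text
clock: 29.0
tool_pos: [0.5177, 0.0518, 0.1478]
orientation: [179.9, -0.1, -93.0]
force: [0.8, -0.1, -2.5]
opening: 0.0469
gripper_force: 30.0
```

Request:
{"op": "move_arm", "data": {"moves": [4,2.63,-0.94,0,0,0,-0.012,4,2.29,-0.79,0,0,0,-0.01,4,1.84,-0.62,0,0,0,-0.009,4,1.26,-0.4,0,0,0,-0.005,4,0,0,1.18,0,0,0,4,0,0,1.89,0,0,0,4,0,0,2.12,0,0,0,4,0,0,1.89,0,0,0]}}

```text
clock: 29.8
tool_pos: [0.5412, -0.0275, 0.0759]
orientation: [179.9, -0.0, -91.0]
force: [-0.3, -0.8, -1.5]
opening: 0.0466
gripper_force: 30.0
```

Request:
{"op": "move_arm", "data": {"moves": [4,0,0,0.7,0,0,0,4,0,0,0.3,0,0,0,4,0,0,0,0,0,0,4,0,0,0,0,0,0]}}

```text
clock: 30.2
tool_pos: [0.5431, -0.0271, 0.0689]
orientation: [-179.9, 0.0, -91.0]
force: [0.1, 0.2, -1.1]
opening: 0.0466
gripper_force: 30.0
```

Request:
{"op": "move_arm", "data": {"moves": [4,0,0,0.4,0,0,0,4,0,0,0.2,0,0,0,4,0,0,0.1,0,0,0,4,0,0,0,0,0,0]}}

```text
clock: 30.6
tool_pos: [0.5426, -0.0273, 0.0612]
orientation: [180.0, -0.0, -91.0]
force: [0.2, 0.4, -2.8]
opening: 0.0465
gripper_force: 30.0
```

Request:
{"op": "move_arm", "data": {"moves": [4,0,0,0.05,0,0,0,4,0,0,0.05,0,0,0,4,0,0,0,0,0,0]}}

```text
clock: 30.9
tool_pos: [0.5428, -0.0273, 0.0607]
orientation: [-180.0, -0.0, -91.0]
force: [-1.7, 0.3, 3.1]
opening: 0.0466
gripper_force: 30.0
```

Contact. Releasing and going for the white bottle.

Request:
{"op": "move_arm", "data": {"moves": [6,0,0,0,0,0,0,8.7,0,0,0,0,0,0,8.7,0,0,0,0,0,0,8.7,0,0,0,0,0,0,8.7,0,0,-1.5,0,0,0,8.7,0,0,-3.5,0,0,0,8.7,0,0,-5,0,0,0,8.7,0,0,-4,0,0,0]}}

```text
clock: 31.7
tool_pos: [0.5429, -0.0274, 0.2026]
orientation: [-179.9, -0.0, -91.0]
force: [1.8, 0.1, 0.4]
opening: 0.0865
gripper_force: 0.0
```

Run:
```python
from h import *
p=np.array([.5427,-.0273,.2006]); r=R.from_euler('xyz',[180,0,-91],degrees=True)
p,r=plan(p,r,[.4715,.3424,.2],-98.3,12,8.7)
```

```text
8.7,-1.66,0.35,0,0,0,0.006,8.7,-2.43,0.53,0.01,0,0,0.008,8.7,-3.04,0.68,0,0,0,0.011,8.7,-3.48,0.83,0.01,0,0,0.012,8.7,-3.78,0.94,0,0,0,0.013,8.7,-3.92,1.03,0.01,0,0,0.014,8.7,-3.9,1.09,0.01,0,0,0.013,8.7,-3.74,1.1,0,0,0,0.014
8.7,-3.43,1.05,0.01,0,0,0.012,8.7,-2.96,0.95,0,0,0,0.01,8.7,-2.35,0.78,0.01,0,0,0.009,8.7,-1.61,0.55,0,0,0,0.005
```

Request:
{"op": "move_arm", "data": {"moves": [8.7,-1.66,0.35,0,0,0,0.006,8.7,-2.43,0.53,0,0,0,0.008,8.7,-3.04,0.68,0,0,0,0.011,8.7,-3.48,0.83,0,0,0,0.012,8.7,-3.78,0.94,0,0,0,0.013,8.7,-3.92,1.03,0,0,0,0.014,8.7,-3.9,1.09,0,0,0,0.013,8.7,-3.74,1.1,0,0,0,0.014]}}

```text
clock: 32.5
tool_pos: [0.4913, 0.2372, 0.2003]
orientation: [-180.0, 0.0, -96.2]
force: [1.2, -0.4, 0.4]
opening: 0.0868
gripper_force: 0.0
```

Request:
{"op": "move_arm", "data": {"moves": [8.7,-3.43,1.05,0,0,0,0.012,8.7,-2.96,0.95,0,0,0,0.01,8.7,-2.35,0.78,0,0,0,0.009,8.7,-1.61,0.55,0,0,0,0.005,8.7,0,0,1,0,0,0,8.7,0,0,1,0,0,0,8.7,0,0,0,0,0,0,8.7,0,0,0,0,0,0]}}

```text
clock: 33.3
tool_pos: [0.4715, 0.3412, 0.1798]
orientation: [180.0, -0.1, -98.3]
force: [0.6, 0.1, 0.6]
opening: 0.0869
gripper_force: 0.0
```

Request:
{"op": "move_arm", "data": {"moves": [8.7,-0.05,0,2,0,0,0,8.7,0,0,2.8,0,0,0,8.7,0,0,2.5,0,0,0,8.7,0,0,1.5,0,0,0,8.7,0,0,1,0,0,0,8.7,0,0,0.45,0,0,0,8.7,0,0,0,0,0,0,6,0,0,0,0,0,0]}}

```text
clock: 34.1
tool_pos: [0.4719, 0.3432, 0.0786]
orientation: [-180.0, 0.1, -98.2]
force: [0.2, -0.5, -0.1]
opening: 0.083
gripper_force: 0.0
```

Request:
{"op": "move_arm", "data": {"moves": [4,0,0,0,0,0,0,4,0,0,0,0,0,0,4,0,0,0,0,0,0,4,0,0,0,0,0,0,4,0,0,0,0,0,0,4,0,0,0,0,0,0]}}

```text
clock: 34.7
tool_pos: [0.4717, 0.3431, 0.078]
orientation: [-180.0, 0.0, -98.2]
force: [0.8, -0.8, 1.4]
opening: 0.0493
gripper_force: 30.0
```

Run:
```python
from h import *
p,r=pose(); print(p)
r=R.from_euler('xyz',[180,0,-98.3],degrees=True); dz=.0110
z=p[2]
p,r=plan(p,r,[p[0],p[1],.1673],-98.3,6,4); p,r=plan(p,r,[.5438,.0634,.1673],-91,12,4); p,r=plan(p,r,[.5438,.0634,z+dz+.009],-91,5,4); print(z+dz)
```

```text
[0.47166324 0.34308361 0.07798364]
4,0,0,-0.99,0,0,0,4,0,0,-1.59,0,0,0,4,0,0,-1.89,0,0,0,4,0,0,-1.88,0,0,0,4,0,0,-1.59,0,0,0,4,0,0,-0.99,0,0,0
4,1.2,-0.5,0,0,0,-0.006,4,1.76,-0.73,0,0,0,-0.008,4,2.22,-0.89,0,0,0,-0.011,4,2.56,-1,0,0,0,-0.012,4,2.79,-1.06,0,0,0,-0.013,4,2.93,-1.06,0,0,0,-0.014,4,2.94,-1.01,0,0,0,-0.013,4,2.83,-0.94,0,0,0,-0.014
4,2.62,-0.83,0,0,0,-0.012,4,2.29,-0.69,0,0,0,-0.01,4,1.83,-0.54,0,0,0,-0.009,4,1.25,-0.35,0,0,0,-0.005
4,0,0,0.99,0,0,0,4,0,0,1.58,0,0,0,4,0,0,1.79,0,0,0,4,0,0,1.58,0,0,0,4,0,0,0.99,0,0,0
0.08898364279720256
```

Request:
{"op": "move_arm", "data": {"moves": [4,0,0,-0.99,0,0,0,4,0,0,-1.59,0,0,0,4,0,0,-1.89,0,0,0,4,0,0,-1.88,0,0,0,4,0,0,-1.59,0,0,0,4,0,0,-0.99,0,0,0,4,0,0,0,0,0,0]}}

```text
clock: 35.4
tool_pos: [0.4718, 0.3434, 0.1687]
orientation: [-179.9, 0.1, -98.2]
force: [0.0, 0.6, -1.9]
opening: 0.0491
gripper_force: 30.0
```

Request:
{"op": "move_arm", "data": {"moves": [4,1.2,-0.5,0,0,0,-0.006,4,1.76,-0.73,0,0,0,-0.008,4,2.22,-0.89,0,0,0,-0.011,4,2.56,-1,0,0,0,-0.012,4,2.79,-1.06,0,0,0,-0.013,4,2.93,-1.06,0,0,0,-0.014,4,2.94,-1.01,0,0,0,-0.013,4,2.83,-0.94,0,0,0,-0.014]}}

```text
clock: 36.2
tool_pos: [0.5222, 0.1419, 0.1659]
orientation: [179.9, -0.1, -93.0]
force: [0.4, 0.2, -2.0]
opening: 0.0495
gripper_force: 30.0
```

Request:
{"op": "move_arm", "data": {"moves": [4,2.62,-0.83,0,0,0,-0.012,4,2.29,-0.69,0,0,0,-0.01,4,1.83,-0.54,0,0,0,-0.009,4,1.25,-0.35,0,0,0,-0.005,4,0,0,1,0,0,0,4,0,0,1.6,0,0,0,4,0,0,1.8,0,0,0,4,0,0,1.6,0,0,0]}}

```text
clock: 37.0
tool_pos: [0.543, 0.0634, 0.1054]
orientation: [179.9, -0.0, -91.0]
force: [0.3, 0.4, -0.7]
opening: 0.0493
gripper_force: 30.0
```

Request:
{"op": "move_arm", "data": {"moves": [4,0,0,0.7,0,0,0,4,0,0,0.3,0,0,0,4,0,0,0,0,0,0,4,0,0,0,0,0,0]}}

```text
clock: 37.4
tool_pos: [0.5442, 0.0635, 0.0976]
orientation: [-180.0, 0.0, -91.0]
force: [-0.2, 0.1, -1.0]
opening: 0.0493
gripper_force: 30.0
```

Request:
{"op": "move_arm", "data": {"moves": [4,0,0,0.4,0,0,0,4,0,0,0.2,0,0,0,4,0,0,0.15,0,0,0,4,0,0,0,0,0,0]}}

```text
clock: 37.8
tool_pos: [0.5436, 0.0632, 0.0894]
orientation: [180.0, -0.0, -91.0]
force: [-1.1, -0.0, -1.5]
opening: 0.0496
gripper_force: 30.0
```

Request:
{"op": "move_arm", "data": {"moves": [4,0,0,0.05,0,0,0,4,0,0,0.05,0,0,0,4,0,0,0,0,0,0]}}

```text
clock: 38.1
tool_pos: [0.544, 0.0632, 0.0889]
orientation: [-180.0, 0.0, -91.0]
force: [-0.4, 0.1, 1.4]
opening: 0.0494
gripper_force: 30.0
```

Request:
{"op": "move_arm", "data": {"moves": [6,0,0,0,0,0,0,8.7,0,0,0,0,0,0,8.7,0,0,0,0,0,0,8.7,0,0,0,0,0,0,8.7,0,0,-1,0,0,0,8.7,0,0,-2.5,0,0,0,8.7,0,0,-4,0,0,0,8.7,0,0,-4,0,0,0]}}

```text
clock: 38.9
tool_pos: [0.5434, 0.063, 0.2053]
orientation: [180.0, -0.0, -91.0]
force: [1.4, 0.9, 0.2]
opening: 0.087
gripper_force: 0.0
```

Request:
{"op": "move_arm", "data": {"moves": [8.7,-1.5,0.5,-1,0,0,0,8.7,-3,1,0,0,0,0,8.7,-4,1.5,0,0,0,0,8.7,-4,1.5,0,0,0,0,8.7,-4,1.5,0,0,0,0,8.7,-2.5,1,0,0,0,0,8.7,-1,0.5,0,0,0,0,8.7,0,0,0,0,0,0]}}

```text
clock: 39.7
tool_pos: [0.4717, 0.2656, 0.2141]
orientation: [-180.0, 0.0, -90.9]
force: [-0.0, -0.2, -1.0]
opening: 0.0869
gripper_force: 0.0
```

Run:
```python
from h import *
p,d=snap('top','t9.png'); W=cloud('top',d)
def reg(n,c,rad,z0,z1):
    q=W[(np.hypot(W[...,0]-c[0],W[...,1]-c[1])<rad)&(W[...,2]>z0)&(W[...,2]<z1)]
    C=cv2.minEnclosingCircle(q[:,:2].astype(np.float32)*1000); print(n,len(q),np.round(C[0],1),round(C[1],1),q[:,2].max())
reg('cruc',(.464,-.292),.04,.075,.11); reg('white',(.544,.063),.03,.12,.16); reg('amber',(.5427,-.0273),.03,.095,.13); reg('mortar',(.638,.179),.045,.02,.06)
```

```text
cruc 186 [ 464.1 -292.6] 23.2 0.0960820237854958
white 260 [544.7  61.4] 18.9 0.14703997488674836
amber 128 [541.  -28.2] 13.8 0.11802098432549624
mortar 333 [637.9 178.6] 33.4 0.04771097261446622
```

View pics/t9.png

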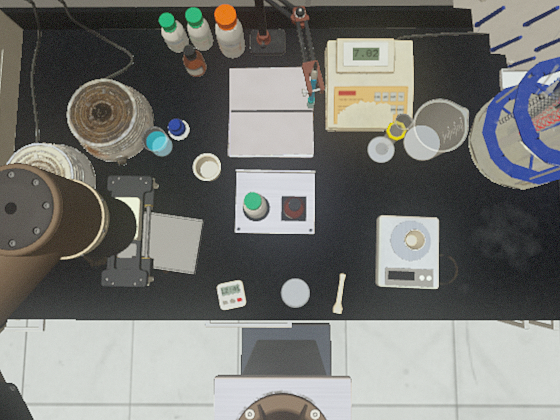

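The final view shows the white bottle on the round pad (cap at (253,202)), amber on the square pad (293,206), the crucible on the pan (414,239), the mortar still at (207,166), and the arm clear. All of them measure within 3 mm of target.

```bash
python3 -c "
from plant import ctrl; print(ctrl.close_job())"
```

```text
the job is handed in; nothing more can be done
None
```

I handed the job in at about 40 s: crucible centred on the balance pan, both bottles upright on their own pads (all within about 3 mm by the last top view), mortar unmoved; the hand-in returned no verdict.

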